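# Set rinsed dough bars to dry across the rack and start the blower

## Task

The two rinsed dough-levelling bars are draining on the sloped holder: first push the drying rack's near rail in fully to its stop, then gently lay both bars (do not drop them) level and straight across the two rails, centred so that each sticks out past both rails, with at least a finger's width of air between them. When both lie there, turn the blower's knob clockwise, click by click, to the second speed (the mark with two dots), and leave it there; do not disturb the oil bottle, the can or the jar.

Things in the scene. Friction and masses are not known exactly. Their poses are not given: they have to be found in the camera images.
- rack: Drying rack, fixed: white drip tray (x -200 to 100, y -110 to 110 mm, rim 18 high) under two parallel blue rails along its y (200 long, 12 wide, tops 90 mm above the table). Origin on the table midway between the rails once the near one is in; x points from near to far rail, z up. Far rail's middle line: x = +70 mm. Guide rods along x at y = -95 and 95 mm, tops at 60 mm height
- near_rail (a joint): How far the near rail is pushed in towards the far rail (m): its middle line is at rack x = -0.17 at 0 (drawn out) and -0.07 at 0.10 (its stop; rails then 140 mm apart). It starts drawn out, too far for a bar to span. It slides against about 4 N of friction and stays where it is left
- rail_handle (a point): Centre of the red upright handle block on the middle of the near rail: 18 mm thick along the rack's x, 26 mm wide along y, from 90 to 136 mm above the table (this point is at 114 mm). It has the rack's axes and moves with the rail
- holder: Sloped steel draining holder, fixed; origin on the table under its middle. Its slope faces the robot, rising 35 degrees towards its x. The bars lie side by side up it, 80 mm apart, on two cross bars 65 mm either side of their middles, nothing for 40 mm beneath their middles; the lip at the foot stands 18 mm above their undersides. Base plate 210 x 230 x 8 mm; highest point 180 mm
- beech_bar_mid (a point): Beech wood dough bar with green ends, 190 mm long (its x), 22 mm wide (its y), 18 mm thick (its z), about 50 to 100 g. At the start it lies sloping on the holder, far end higher; this point is its very centre
- white_bar_mid (a point): White plastic dough bar with red ends, 190 mm long (its x), 22 mm wide (its y), 18 mm thick (its z), about 50 to 100 g. At the start it lies sloping on the holder, far end higher; this point is its very centre
- blower: Yellow table blower, fixed to the table, about 200 mm deep, 170 mm wide and 155 mm high: origin on the table under its middle. Its black panel faces the robot side and up, sloped 35 degrees from level, and carries the speed knob
- speed (a joint): Angle of the blower's knob (rad), growing clockwise as one looks at the panel. It clicks into 0 off (one white dot), 0.5 first speed (one green dot), 1.0 second speed (two green dots), 1.5 third speed (three green dots); end stops at 0 and 1.5. It starts at off or first speed. A click takes up to about 0.15 N m; let go, it settles into the nearest position
- knob_grip (a point): On the knob's axis, 12 mm below the top of its grip bar: z points straight out of the panel, x along the grip bar (42 mm long, 14 mm wide along y, its top 44 mm above the panel); the red pointer line lies towards -x. It turns with the knob. Below the bar: a disc of radius 22 mm, top 14 mm above the panel, on a foot of radius 34 mm, 6 mm high
- oil: Bystander: amber oil bottle with a red cap, 66 mm across, 190 mm high; origin at its underside
- can: Bystander: food can with a green label, 74 mm across, 100 mm high; origin at its underside
- jar: Bystander: red jar with a white lid, 68 mm across, 80 mm high; origin at its underside
Mind the look-alikes: they are no part of the job. Leave any orange or yellow look-alike of the part that bears beech_bar_mid alone.

How it is judged:
On the way, in this order (a step that is already met when the one before it is completed fails the run):
1. the near rail is pushed in to its stop, before any bar is laid (value of joint near_rail above 0.093 m), for 0.2 s.
2. one bar lies across both rails, let go (((value of joint near_rail above 0.093 m and x of beech_bar_mid in the frame of rack between -0.02 and 0.02 m and y of beech_bar_mid in the frame of rack between -0.095 and 0.095 m and z of beech_bar_mid in the frame of rack between 0.094 and 0.107 m and angle between beech_bar_mid's own x axis and vertical between 1.5 and 1.64 rad and angle between the x axis of beech_bar_mid and the x axis of rack, either way round below 0.2 rad and contact force between the fingers and beech_bar below 0.1 N and linear speed of beech_bar below 0.02 m/s) or (value of joint near_rail above 0.093 m and x of white_bar_mid in the frame of rack between -0.02 and 0.02 m and y of white_bar_mid in the frame of rack between -0.095 and 0.095 m and z of white_bar_mid in the frame of rack between 0.094 and 0.107 m and angle between white_bar_mid's own x axis and vertical between 1.5 and 1.64 rad and angle between the x axis of white_bar_mid and the x axis of rack, either way round below 0.2 rad and contact force between the fingers and white_bar below 0.1 N and linear speed of white_bar below 0.02 m/s))), for 0.2 s.
3. both bars lie across both rails, let go, a finger's width apart (value of joint near_rail above 0.093 m and x of beech_bar_mid in the frame of rack between -0.02 and 0.02 m and y of beech_bar_mid in the frame of rack between -0.095 and 0.095 m and z of beech_bar_mid in the frame of rack between 0.094 and 0.107 m and angle between beech_bar_mid's own x axis and vertical between 1.5 and 1.64 rad and angle between the x axis of each of beech_bar_mid, white_bar_mid and the x axis of rack, either way round below 0.2 rad and contact force between the fingers and beech_bar below 0.1 N and linear speed of each of beech_bar, white_bar below 0.02 m/s and x of white_bar_mid in the frame of rack between -0.02 and 0.02 m and y of white_bar_mid in the frame of rack between -0.095 and 0.095 m and z of white_bar_mid in the frame of rack between 0.094 and 0.107 m and angle between white_bar_mid's own x axis and vertical between 1.5 and 1.64 rad and contact force between the fingers and white_bar below 0.1 N and horizontal distance between beech_bar_mid and white_bar_mid above 0.038 m), for 0.2 s.
4. the knob is turned to the second speed (value of joint speed between 0.85 and 1.15 rad), for 0.2 s.
At the end, for the whole second after the job is handed in: Near rail within 7 mm of its stop; both bars level (4 deg) and straight (11 deg) across the rails, centres within 20 mm of midway between them and 95 mm of the rails' middle, 38 mm or more apart, at rest, released; bystanders within 30 mm; knob within 0.15 rad of second speed (all of step 3 and all of step 4 and velocity of joint speed below 0.1 rad/s and contact force between the fingers and anything else below 0.1 N); the robot touches nothing.
It fails at once if the oil bottle, the can or the jar is moved by more than 30 mm (distance of any of oil, can, jar from where it was at the start of the episode above 0.03 m).
It fails at once if a bar falls into the tray or on the table (centre below 45 mm) (height (world z) of any of beech_bar_mid, white_bar_mid below 0.045 m).
It fails at once if a bar is dropped (falls free faster than 0.6 m/s, about 20 mm) ((linear speed of beech_bar above 0.6 m/s and contact force between anything else and beech_bar below 0.05 N) or (linear speed of white_bar above 0.6 m/s and contact force between anything else and white_bar below 0.05 N)).
It also fails if it takes over 72 s, if anything falls off the work surface, if the arm or the gripper's body presses on something with over 40 N, if the wrist force passes 120 N, or if a joint passes its speed limit or range.

## Robot

A 6-joint arm with a two-finger parallel gripper is mounted at the origin on the work surface. World frame = base frame: x ahead of the robot, y to its left, z up, the work surface at z = 0. Lengths are in m, angles in rad, forces in N, time in s.
With the tool pointing down it reaches from about 0.3 to 1 m from the base axis. Payload 5.1 kg.
Tool frame: the origin (TCP) lies on the mounting face of the last link; the fingertips stand 190 mm ahead of it and the grasp point (between the pads) lies 171 mm ahead of it; x points along the fingers, y is the direction in which the jaws open and shut, and the axes are right-handed (so a half turn about x gives the same grasp; the last joint's range is limited). The gripper opens to 95 mm and grips with 3 to 60 N. Pads are 20 mm wide; open, the fingers measure 119 mm over their backs; the gripper's body (75 mm by 180 mm) begins 59 mm behind the grasp point.
Start: joints at [-1.421, 0.124, 1.65, -0, 1.367, -0.083], TCP at [0.15, -0.632, 0.405] pointing down, gripper open.
Joint ranges: [-2.61, 2.61], [-1.02, 2.33], [0.03, 2.71], [-1.35, 4.49], [0.32, 2.68], [-2.91, 2.91]. Speed limits (rad/s): [2.57, 2.57, 3.14, 3.14, 3.14, 3.14].

## Interface

Orientations are given as a unit quaternion [x, y, z, w].
In Python, from rig import robot, effector, planner, eyes, telemetry gives the robot as it stands. The module is installed in compiled form; this text tells all that it offers. Calls block until the motion is done:
- robot.goto(position, orientation): joint-space move of the TCP to a pose.
- robot.move_linear(position, speed=0.15, frame=None): straight line of the TCP; frame=None keeps the orientation; speed is the mean speed in m/s.
- robot.move_joints(angles): joint-space move.
- effector.command_gripper(opening, grasp_force=None): finger opening in m; grasp_force is the grip in N (None keeps the last); returns when the fingers have stopped.
- robot.pause(seconds).
- planner.inverse_kinematics(position, orientation): joint angles nearest the present ones, or None.
- eyes.grab_frame(name): name is "scene" or "side" or "wrist"; returns a dict with "image" (384x512x3 uint8, blue, green, red), "fx", "fy", "cx", "cy" (pixels), "camera_from_world" (4x4, takes a point from world to camera coordinates); the wrist camera has in their place "mount" (4x4, takes a point from camera to tool coordinates, whose origin is the TCP and whose axes are the tool frame's). Camera axes: x right, y down, z forward; pixel columns grow to the right and rows downward; lengths in m; the calibration is good to about 2 mm. A picture is of the moment at which its call begins: read the wrist's pose just before it. There is no depth.
A pose or a line that the arm cannot do raises robot.IKError and nothing moves.
- robot.close_job(): hands the job in, once; it reports no verdict.
Trained networks look in a picture, given as the dict that the camera call returned (one of the last four; its "shot" number tells which), for a name from the list of things; names that differ only in an ending like _2 or _b are one class to them, and where a whole thing is asked for, a point or a joint stands for the part that bears it (a point fixed in the world has none). Each returns a list of dicts, best first, with "p" (0 to 1); they miss things now and then, are a little off and sometimes report something else, mostly with a low value. They report only what shows in the picture. A call takes as long as a camera call. They do not tell look-alikes from the thing itself.
- eyes.boxes_of(picture, target): "position" ([x, y, z] in m, in world coordinates, good to about 4 mm: the middle of the surface that is visible of it).
- eyes.silhouettes(picture, target): "pixels" (384x512 bool, what is visible of it).
- eyes.place_of(picture, target): "position" ([x, y, z] in m, in world coordinates, good to about 4 mm: a listed point, or the origin of a listed thing).
Readings, each from a call of its own:
- telemetry.get_t(): time.
- telemetry.get_joints(): joint angles.
- telemetry.get_joint_vel(): joint speeds.
- telemetry.get_joint_torque(): joint torques, N m.
- telemetry.get_eef_pos(): TCP position.
- telemetry.get_eef_rot(): TCP orientation.
- telemetry.get_contact_force(): force on the tool from outside, world axes, zero at the start.
- telemetry.get_moment(): the same for the moment, N m.
- telemetry.get_finger_gap(): finger opening in m.
Only numpy, scipy, OpenCV 4.12 (cv2) and the standard library are available. Lean on these libraries where they do the work, as an engineer would, in place of code of your own. Each camera call takes 0.05 s, during which the arm holds its last target. There are 200 camera calls.

## Working session

There is one attempt and no reset: what is moved stays moved. The work goes in short steps, each a Python script; the robot and the scene stay as the last script left them, time stands still between calls to the robot, and variables do not carry over. Pictures are saved under pics/ and viewed, about 8 in all and at most 12, crops included, and the job is handed in when it is done.

```bash
mkdir -p pics; cat > h.py <<'E'
import numpy as np, cv2
from scipy.spatial.transform import Rotation as R
from rig import robot, effector, planner, eyes, telemetry
def quat(x,y):
    x=np.array(x,float);x/=np.linalg.norm(x);y=np.array(y,float);y-=x*(x@y);y/=np.linalg.norm(y)
    return R.from_matrix(np.c_[x,y,np.cross(x,y)]).as_quat()
def tcp(p,q,d=0.171): return np.array(p)-d*R.from_quat(q).as_matrix()[:,0]
def cfw(pic):
    if 'camera_from_world' in pic: return np.array(pic['camera_from_world'])
    return pic['cfw']
def wrist():
    T=np.eye(4);T[:3,3]=telemetry.get_eef_pos();T[:3,:3]=R.from_quat(telemetry.get_eef_rot()).as_matrix()
    p=eyes.grab_frame('wrist');p['cfw']=np.linalg.inv(T@np.array(p['mount']));return p
def proj(pic,P):
    c=cfw(pic);v=c[:3,:3]@np.array(P)+c[:3,3];return np.array([pic['fx']*v[0]/v[2]+pic['cx'],pic['fy']*v[1]/v[2]+pic['cy']])
def ray(pic,uv):
    c=np.linalg.inv(cfw(pic));d=c[:3,:3]@[(uv[0]-pic['cx'])/pic['fx'],(uv[1]-pic['cy'])/pic['fy'],1];return c[:3,3],d/np.linalg.norm(d)
def atz(pic,uv,z):
    o,d=ray(pic,uv);return o+d*(z-o[2])/d[2]
def tri(views):
    A=np.zeros((3,3));b=np.zeros(3)
    for p,uv in views:
        o,d=ray(p,uv);M=np.eye(3)-np.outer(d,d);A+=M;b+=M@o
    X=np.linalg.solve(A,b);return X,[np.round(proj(p,X)-uv,1) for p,uv in views]
E
python3 - <<'E'
from h import *
np.set_printoptions(precision=3,suppress=True)
S=eyes.grab_frame('scene');D=eyes.grab_frame('side')
cv2.imwrite('pics/a.png',cv2.resize(S['image'],(800,600)));cv2.imwrite('pics/b.png',cv2.resize(D['image'],(800,600)))
for n in ['rack','rail_handle','holder','beech_bar_mid','white_bar_mid','blower','knob_grip','oil','can','jar']:
    for nm,p in (('S',S),('D',D)):
        for r in eyes.place_of(p,n)[:4]: print(n,nm,round(r['p'],2),np.array(r['position']),proj(p,r['position'])*1.5625)
print(telemetry.get_t())
E
```

```text
rack S 0.62 [ 0.641 -0.006 -0.002] [366.494 402.693]
rack D 0.82 [ 0.641 -0.009  0.003] [455.748 292.559]
rail_handle S 0.98 [ 0.47  -0.005  0.112] [447.431 320.21 ]
rail_handle S 0.31 [ 0.499 -0.331  0.001] [337.77  257.633]
rail_handle D 0.89 [ 0.476 -0.006  0.115] [380.469 265.313]
rail_handle D 0.24 [ 0.493 -0.37   0.118] [419.197 422.039]
holder S 0.73 [ 0.497 -0.33   0.003] [338.723 256.676]
holder D 0.65 [ 0.491 -0.325  0.002] [411.968 430.673]
beech_bar_mid S 0.89 [ 0.424 -0.594  0.01 ] [304.759 172.339]
beech_bar_mid S 0.59 [ 0.25  -0.255  0.003] [454.918 229.724]
beech_bar_mid D 0.95 [ 0.492 -0.371  0.116] [419.01  422.923]
beech_bar_mid D 0.89 [ 0.257 -0.254  0.011] [283.805 410.67 ]
beech_bar_mid D 0.56 [ 0.431 -0.597  0.009] [402.878 585.403]
white_bar_mid S 0.78 [ 0.496 -0.29   0.117] [346.751 228.33 ]
white_bar_mid D 0.72 [ 0.499 -0.288  0.115] [414.522 381.416]
blower S 0.71 [ 0.497  0.312 -0.004] [549.271 499.386]
blower S 0.4 [ 0.495 -0.329 -0.002] [340.098 257.989]
blower S 0.19 [0.467 0.319 0.118] [581.393 458.332]
blower D 0.95 [0.495 0.315 0.001] [370.955 199.539]
knob_grip S 0.49 [0.466 0.323 0.121] [584.17  458.418]
knob_grip D 0.47 [0.466 0.316 0.122] [357.625 161.599]
oil S 0.91 [ 0.733 -0.297  0.004] [243.809 317.674]
oil D 0.77 [ 0.735 -0.298  0.001] [533.255 402.221]
can S 0.91 [0.744 0.195 0.003] [382.149 524.312]
can D 0.74 [ 0.743  0.194 -0.001] [479.457 224.449]
can D 0.49 [0.7   0.331 0.001] [450.785 187.605]
jar S 0.6 [ 0.702  0.33  -0.004] [455.627 582.426]
jar D 0.57 [ 0.702  0.332 -0.   ] [451.249 187.765]
1.1
```

View pics/a.png

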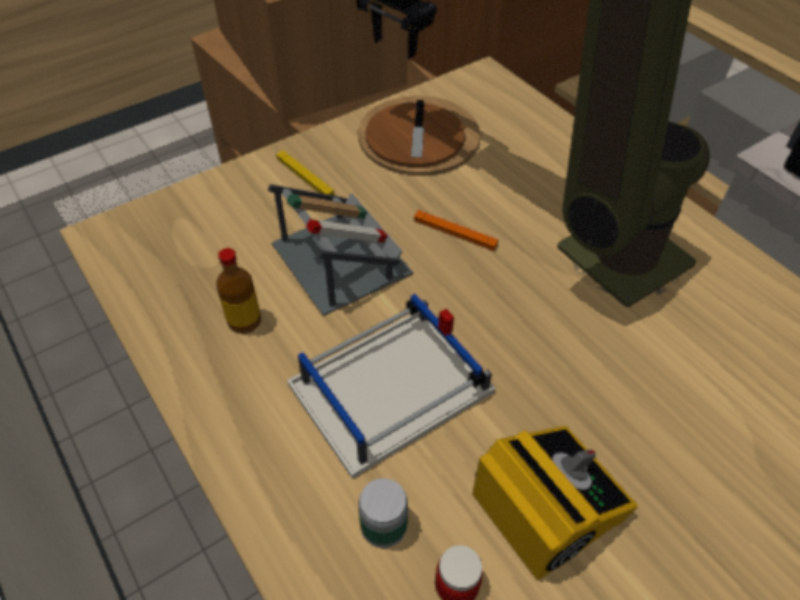

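View pics/b.png

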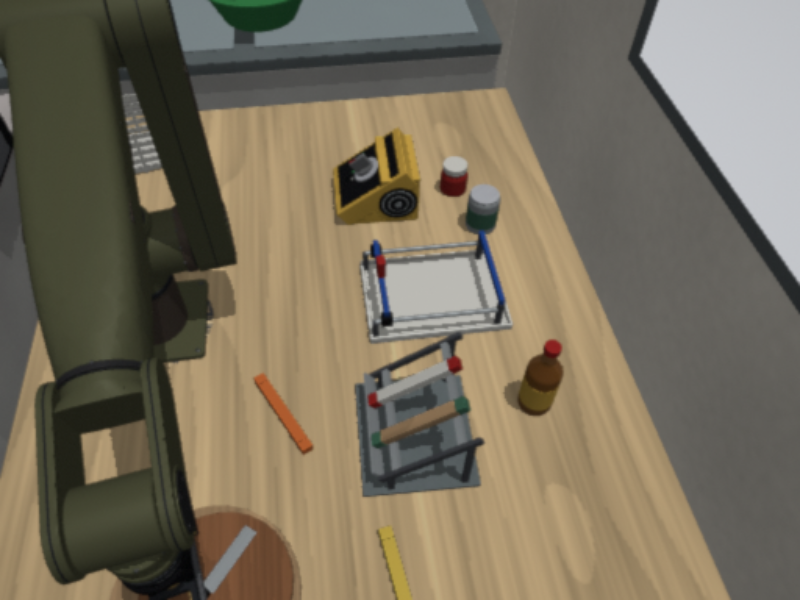

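Scene picture: the beech bar is on the holder at (328,205), with the white bar at (347,230). Look-alikes are the orange bar on the table at (455,230) and the yellow one at (305,172). I choose the tan bar with green ends on the holder, and will check it in a wrist close-up.

```bash
python3 - <<'E'
from h import *
np.set_printoptions(precision=3,suppress=True)
s,c=np.sin(np.radians(35)),np.cos(np.radians(35))
ys=R.from_quat(telemetry.get_eef_rot()).as_matrix()[:,1];print('tooly',ys)
y=np.array([0,1,0])*(1 if ys[1]>0 else -1)
q=quat([s,0,-c],y)
for k,off in enumerate([(0,-.04,0),(0,.04,0)]):
    P=tcp(np.array([.45,-.33,.15])+off,q,.36);robot.goto(P,q)
    p=wrist()
    if k==0:print(p['mount'],p['fx'])
    cv2.imwrite(f'pics/w{k}.png',p['image'])
    for n in ['beech_bar_mid','white_bar_mid']:
        for r in eyes.place_of(p,n)[:2]:print(k,n,round(r['p'],2),np.array(r['position']),proj(p,r['position']))
        for r in eyes.silhouettes(p,n)[:2]:
            m=r['pixels'].astype(np.uint8);print('  sil',r['p'],m.sum(),cv2.minAreaRect(np.argwhere(m)[:,::-1].astype(np.float32)))
    if k==0:
        for n in ['holder']:
            for r in eyes.place_of(p,n)[:1]:print(n,r)
print(telemetry.get_t(),telemetry.get_joints())
E
```

```text
tooly [ 0.231 -0.973  0.   ]
[[-0.    -0.296  0.955  0.02 ]
 [ 1.    -0.001 -0.     0.   ]
 [ 0.001  0.955  0.296 -0.084]
 [ 0.     0.     0.     1.   ]] 285.9357890284717
0 beech_bar_mid 0.76 [ 0.254 -0.25   0.011] [173.005 334.682]
0 beech_bar_mid 0.75 [ 0.494 -0.366  0.115] [251.386 155.96 ]
  sil 0.93 1711 ((392.07940673828125, 218.6132354736328), (16.777738571166992, 113.82726287841797), 82.62623596191406)
  sil 0.84 1142 ((193.90472412109375, 325.23712158203125), (16.629638671875, 91.51844787597656), 62.487998962402344)
0 white_bar_mid 0.96 [ 0.496 -0.291  0.116] [196.674 154.483]
  sil 0.77 2466 ((195.31808471679688, 150.4495086669922), (139.41845703125, 19.103742599487305), 88.40885925292969)
holder {'position': [0.4959, -0.3328, -0.0004], 'p': 0.91}
1 beech_bar_mid 0.73 [ 0.492 -0.37   0.115] [312.268 157.738]
1 beech_bar_mid 0.59 [ 0.254 -0.254  0.012] [229.889 334.987]
  sil 0.92 1127 ((248.55413818359375, 325.0158996582031), (17.956954956054688, 87.31071472167969), 61.38954162597656)
  sil 0.83 1734 ((438.1615905761719, 219.79232788085938), (16.24854850769043, 118.2051010131836), 82.87498474121094)
1 white_bar_mid 0.77 [ 0.492 -0.29   0.114] [254.691 157.723]
1 white_bar_mid 0.22 [ 0.745  0.195 -0.002] [17.298 68.754]
  sil 0.71 2321 ((254.13482666015625, 150.41574096679688), (18.345008850097656, 139.17510986328125), 1.6846843957901)
3.325 [-1.16  -0.644  2.238  0.574  1.321  0.331]
```

View pics/w0.png

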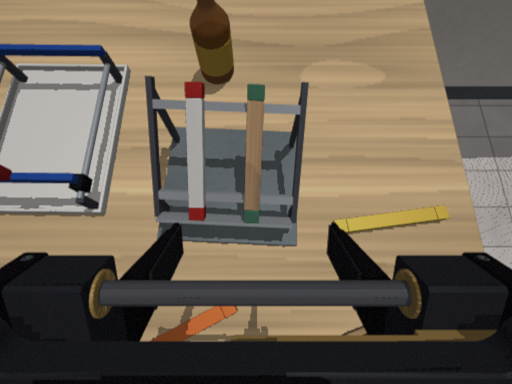

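```bash
cat > look.py <<'E'
from h import *
np.set_printoptions(precision=3,suppress=True)
s,c=np.sin(np.radians(35)),np.cos(np.radians(35))
qt=quat([s,0,-c],[0,-1,0]); qd=quat([0,0,-1],[0,-1,0])
def blob(p,X,col,rad=22):
    hsv=cv2.cvtColor(p['image'],cv2.COLOR_BGR2HSV);u=proj(p,X)
    m=(cv2.inRange(hsv,(50,70,20),(95,255,255)) if col=='g' else cv2.inRange(hsv,(0,150,70),(6,255,255))|cv2.inRange(hsv,(174,150,70),(180,255,255)))
    yy,xx=np.nonzero(m);k=np.hypot(xx-u[0],yy-u[1])<rad
    return np.array([xx[k].mean(),yy[k].mean()]) if k.sum()>15 else None
V=[]
for off in [(0,.04,0),(-.02,-.04,.05)]:
    robot.goto(tcp(np.array([.45,-.33,.15])+off,qt,.36),qt);V.append(wrist())
V+= [eyes.grab_frame('side')]
e=np.array([c,0,s])*.085
for n,X,col in (('beech',[.493,-.369,.12],'g'),('white',[.495,-.29,.12],'r')):
    E=[]
    for sg in (1,-1):
        vs=[(p,b) for p in V for b in [blob(p,np.array(X)+sg*e,col)] if b is not None]
        t=tri(vs);E.append(t[0]);print(n,sg,len(vs),*t)
    d=E[0]-E[1];print('  mid',(E[0]+E[1])/2,'len',np.linalg.norm(d),'yaw',np.degrees(np.arctan2(d[1],d[0])),'pitch',np.degrees(np.arcsin(d[2]/np.linalg.norm(d))))
for k,P in enumerate([(.50,.03,.50),(.46,-.05,.46)]):
    robot.goto(P,qd);p=wrist()
    for n in ['rail_handle','rack']:
        for r in eyes.place_of(p,n)[:1]:print(n,r['p'],np.array(r['position']))
    hsv=cv2.cvtColor(p['image'],cv2.COLOR_BGR2HSV);m=cv2.inRange(hsv,(105,150,60),(130,255,255))
    n,L,st,ce=cv2.connectedComponentsWithStats(m)
    for i in range(1,n):
        if st[i,4]>150:
            pts=np.argwhere(L==i)[:,::-1].astype(np.float32);g=np.array([atz(p,u,.09) for u in pts])[:,:2].astype(np.float32)
            vx,vy,x0,y0=cv2.fitLine(g,cv2.DIST_HUBER,0,.001,.001).ravel();print(' blue',st[i,4],'mid',x0,y0,'dir yaw-90',np.degrees(np.arctan2(-vx*np.sign(vy),abs(vy))), 'yrange',g[:,1].min(),g[:,1].max())
    if k==0: cv2.imwrite('pics/r.png',p['image'])
for k,o in enumerate([(-.04,-.05,0),(-.02,.03,.04)]):
    robot.goto(tcp(np.array([.44,.32,.18])+o,qt,.36),qt);p=wrist()
    cv2.imwrite(f'pics/k{k}.png',p['image'])
    for n in ['knob_grip','blower']:
        for r in eyes.place_of(p,n)[:1]:print(n,r['p'],np.array(r['position']),proj(p,r['position']))
    np.save(f'k{k}.npy',dict(p),allow_pickle=True)
print(telemetry.get_t())
E
python3 look.py
python3 -c "
import cv2;a=cv2.imread('pics/k0.png');b=cv2.imread('pics/r.png');cv2.imwrite('pics/kr.png',cv2.hconcat([a[:,:],b])[:, :] if 0 else cv2.resize(cv2.vconcat([a[40:340],b[0:300]]),(512,600)))"
```

```text
beech 1 3 [ 0.561 -0.373  0.165] [array([-0.2,  0.2]), array([0.3, 0. ]), array([ 0.1, -0.2])]
beech -1 3 [ 0.419 -0.366  0.066] [array([-0.1,  0.4]), array([0.4, 0.3]), array([ 0.3, -0.2])]
  mid [ 0.49  -0.369  0.116] len 0.17264990647790746 yaw -2.8705783828073885 pitch 34.875527421664025
white 1 3 [ 0.565 -0.293  0.165] [array([0.2, 0.5]), array([ 0.1, -0.1]), array([ 0.1, -0.2])]
white -1 3 [ 0.424 -0.285  0.063] [array([0.1, 0.4]), array([0.3, 0.5]), array([ 0.4, -0.3])]
  mid [ 0.495 -0.289  0.114] len 0.17436414401595646 yaw -3.0243488654145683 pitch 35.64883304178063
rail_handle 0.74 [ 0.473 -0.006  0.118]
rack 0.58 [ 0.641 -0.004 -0.002]
 blue 539 mid 0.47781762 0.05114128 dir yaw-90 -0.30468538 yrange 0.006365318 0.09277565
 blue 537 mid 0.47623333 -0.063250944 dir yaw-90 -1.2755352 yrange -0.104425326 -0.01895814
rail_handle 0.67 [ 0.473 -0.006  0.117]
rack 0.88 [ 0.639 -0.007  0.001]
 blue 616 mid 0.4772183 0.0532706 dir yaw-90 0.23186874 yrange 0.009033903 0.0914476
 blue 665 mid 0.47533417 -0.06426214 dir yaw-90 -1.226392 yrange -0.10617859 -0.019209122
knob_grip 0.9 [0.467 0.321 0.124] [220.204 148.111]
blower 0.97 [ 0.495  0.317 -0.002] [230.266 164.696]
knob_grip 0.83 [0.468 0.322 0.124] [271.684 170.015]
blower 0.59 [ 0.494  0.319 -0.   ] [269.416 181.62 ]
8.7083
```

View pics/kr.png

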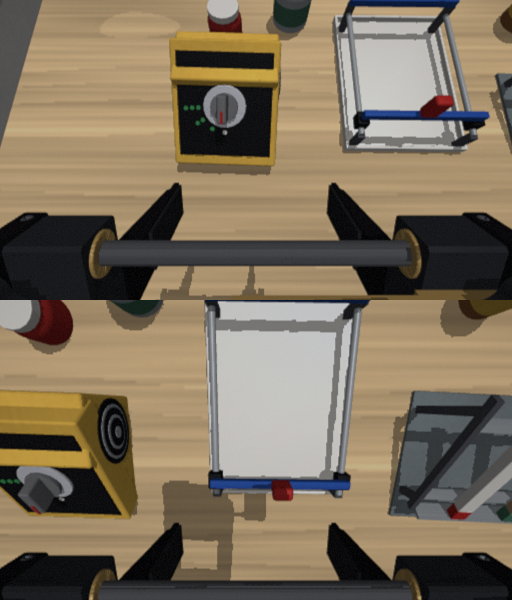

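```bash
cat > push.py <<'E'
from h import *
np.set_printoptions(precision=3,suppress=True)
yaw=np.radians(-.8);rx=np.array([np.cos(yaw),np.sin(yaw),0])
qd=quat([0,0,-1],[rx[1],-rx[0],0])
H=np.array([.473,-.006,.100]);effector.command_gripper(0.0)
robot.goto(tcp(H-.06*rx+[0,0,.08],qd,.19),qd);robot.move_linear(tcp(H-.06*rx,qd,.19),.15)
F0=np.array(telemetry.get_contact_force());print(F0)
robot.move_linear(tcp(H+.076*rx,qd,.19),.08);print(telemetry.get_contact_force())
d=.076
while d<.095:
    d+=.0015;robot.move_linear(tcp(H+d*rx,qd,.19),.03);f=(np.array(telemetry.get_contact_force())-F0)@rx
    print(round(d,4),round(f,1),np.array(telemetry.get_eef_pos()))
    if f<-14:break
robot.pause(.3)
robot.move_linear(tcp(H+(d-.06)*rx,qd,.19),.15)
robot.move_linear(tcp(H+[-.05,0,.28],qd,.19),.3)
effector.command_gripper(.06)
p=wrist();cv2.imwrite('pics/p.png',p['image'])
for n in ['rail_handle','rack']:
    for r in eyes.place_of(p,n)[:1]:print(n,r['p'],np.array(r['position']))
S=eyes.grab_frame('scene')
for r in eyes.place_of(S,'rail_handle')[:1]:print('S',r['p'],np.array(r['position']))
print(telemetry.get_t())
E
python3 push.py
```

```text
[ 0.245  0.617 -0.028]
[-3.59   0.049  1.107]
0.0775 -9.2 [ 0.55  -0.007  0.29 ]
0.079 -16.2 [ 0.55  -0.007  0.29 ]
rail_handle 0.75 [ 0.57  -0.007  0.119]
rack 0.86 [ 0.639 -0.01   0.001]
S 0.81 [ 0.567 -0.006  0.112]
18.075
```

```bash
cat > bar.py <<'E'
from h import *
import sys
np.set_printoptions(precision=3,suppress=True)
def run(C,byaw,ry,lin=True):
    s,c=np.sin(np.radians(35)),np.cos(np.radians(35));b=np.radians(byaw)
    hx=np.array([np.cos(b),np.sin(b),0]);n=-s*hx+np.array([0,0,c])
    q=quat(-n,[hx[1],-hx[0],0]);C=np.array(C)
    y=np.radians(-.8);rx=np.array([np.cos(y),np.sin(y),0]);rY=np.array([-rx[1],rx[0],0])
    qd=quat([0,0,-1],-rY);T=np.array([.640,-.008,0])+ry*rY
    robot.goto(tcp(C+.08*n,q),q);effector.command_gripper(.05)
    robot.move_linear(tcp(C,q),.12)
    effector.command_gripper(0.0,25);print('gap',telemetry.get_finger_gap())
    robot.move_linear(tcp(C+.09*n+[0,0,.02],q),.12);print('gap',telemetry.get_finger_gap())
    robot.goto(tcp(T+[0,0,.20],qd),qd)
    p=wrist();cv2.imwrite(f'pics/carry{ry}.png',p['image'])
    robot.move_linear(tcp(T+[0,0,.112],qd),.12)
    robot.pause(.1);F0=np.array(telemetry.get_contact_force());z=.112
    while z>.088:
        z-=.002;robot.move_linear(tcp(T+[0,0,z],qd),.04);f=telemetry.get_contact_force()[2]-F0[2]
        print(round(z,4),round(f,2))
        if f>2.5:break
    effector.command_gripper(.045)
    robot.move_linear(tcp(T+[0,0,.20],qd),.2)
    p=wrist();cv2.imwrite(f'pics/laid{ry}.png',p['image'])
    for nm in ['beech_bar_mid','white_bar_mid']:
        for r in eyes.place_of(p,nm)[:2]:print(nm,r['p'],np.array(r['position']))
    print(telemetry.get_t())
E
python3 -c "
from bar import run
run([.4965,-.289,.112],-3,.045)"
```

```text
gap 0.021489837554186528
gap 0.02137278027556851
0.11 -0.2
0.108 -1.19
0.106 -1.08
0.104 -0.25
0.102 -0.87
0.1 -0.91
0.098 -0.27
0.096 3.39
white_bar_mid 0.64 [0.643 0.033 0.098]
28.2
```

```bash
python3 -c "
import cv2
a=cv2.imread('pics/carry0.045.png');b=cv2.imread('pics/laid0.045.png');cv2.imwrite('pics/c1.png',cv2.resize(cv2.vconcat([a,b]),(400,600)))"
```

```text
(no output)
```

View pics/c1.png

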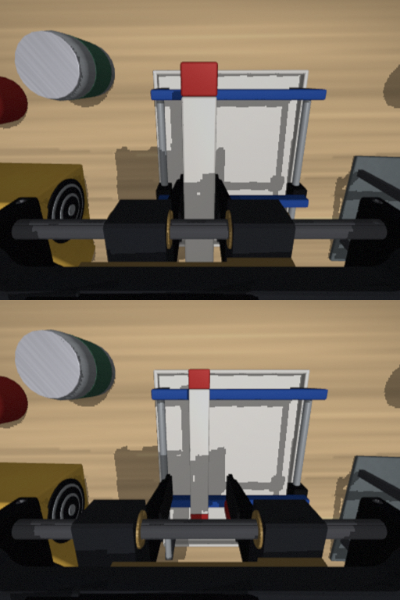

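The white bar lies straight across both rails, with its red ends past each rail (lower picture, x≈200, rows 378–515). Next is the beech bar.

```bash
python3 - <<'E'
from bar import *
run([.4925,-.369,.113],-3,-.045)
s,c=np.sin(np.radians(35)),np.cos(np.radians(35))
D=eyes.grab_frame('side');S=eyes.grab_frame('scene')
for p in (S,D):
    for nm in ['beech_bar_mid','white_bar_mid','rail_handle']:
        for r in eyes.place_of(p,nm)[:3]:
            if r['position'][2]>.05:print(nm,round(r['p'],2),np.array(r['position']))
cv2.imwrite('pics/s2.png',cv2.resize(D['image'][100:300,150:420],None,fx=2,fy=2))
a=np.load('k0.npy',allow_pickle=True).item()
u,v=proj(a,[.467,.321,.124]).astype(int);cv2.imwrite('pics/kz.png',cv2.resize(a['image'][v-70:v+70,u-70:u+70],(560,560),interpolation=cv2.INTER_CUBIC))
cv2.imwrite('pics/sk.png',cv2.vconcat([cv2.resize(cv2.imread('pics/s2.png'),(540,300)),cv2.resize(cv2.imread('pics/kz.png'),(540,300)) ]) if 0 else cv2.hconcat([cv2.resize(cv2.imread('pics/s2.png'),(400,300)),cv2.resize(cv2.imread('pics/kz.png'),(300,300))]))
E
```

```text
gap 0.021479418615983376
gap 0.021810753083397603
0.11 0.78
0.108 0.06
0.106 -0.15
0.104 -0.37
0.102 0.4
0.1 0.02
0.098 0.11
0.096 7.59
beech_bar_mid 0.73 [ 0.639 -0.056  0.098]
white_bar_mid 0.64 [0.639 0.032 0.1  ]
38.5167
beech_bar_mid 0.83 [ 0.64  -0.053  0.102]
beech_bar_mid 0.48 [0.467 0.32  0.117]
white_bar_mid 0.59 [0.64  0.036 0.101]
rail_handle 0.9 [ 0.567 -0.006  0.113]
beech_bar_mid 0.83 [ 0.641 -0.054  0.1  ]
white_bar_mid 0.54 [0.641 0.036 0.101]
rail_handle 0.64 [ 0.568 -0.007  0.111]
```

View pics/sk.png

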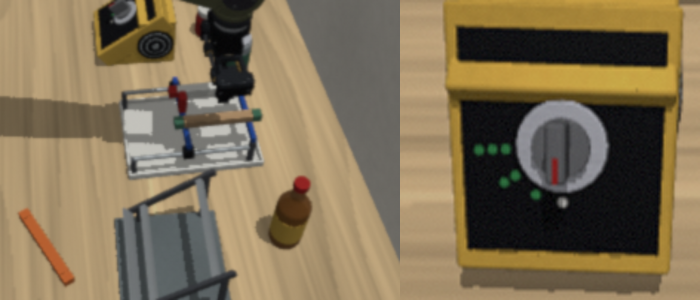

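Both bars lie straight across the rails. The knob picture shows the red pointer towards the white dot at (563,202), with two green dots at (504–516,180). Next I compute the knob's angle offline from the stored pictures.

```bash
python3 - <<'E'
from h import *
np.set_printoptions(precision=4,suppress=True)
G=np.array([.467,.321,.1235]);s,c=np.sin(np.radians(35)),np.cos(np.radians(35))
yw=0.0
for k in (0,1):
    p=np.load(f'k{k}.npy',allow_pickle=True).item();hsv=cv2.cvtColor(p['image'],cv2.COLOR_BGR2HSV)
    n=np.array([-s,0,c]);e1=np.array([-c,0,-s]);e2=np.array([0,1,0]) # down slope; left as seen from robot
    u0=proj(p,G).astype(int);box=np.zeros(hsv.shape[:2],np.uint8);box[u0[1]-22:u0[1]+32,u0[0]-26:u0[0]+26]=255
    def pl(uv,h):
        o,d=ray(p,uv);A=G+h*n;X=o+d*((A-o)@n)/(d@n);r=X-G;return r@e1,r@e2
    for nm,m,h in (('red',cv2.inRange(hsv,(0,120,60),(8,255,255))|cv2.inRange(hsv,(172,120,60),(180,255,255)),.012),('green',cv2.inRange(hsv,(45,90,50),(90,255,255)),-.032),('white',cv2.inRange(hsv,(0,0,130),(180,60,255)),-.032)):
        N,L,st,ce=cv2.connectedComponentsWithStats(m&(box if nm=='red' else cv2.dilate(box,np.ones((45,45)))))
        for i in range(1,N):
            if st[i,4]>2:
                a,b=pl(ce[i],h);print(k,nm,st[i,4],ce[i],'down %.4f left %.4f ang %.1f'%(a,b,np.degrees(np.arctan2(b,a))))
                if nm=='red':
                    pts=np.array([pl(q[::-1],h) for q in np.argwhere(L==i)]).astype(np.float32);l=cv2.fitLine(pts,cv2.DIST_L2,0,.01,.01).ravel();print('   line',np.degrees(np.arctan2(l[1],l[0])),l)
E
```

```text
0 red 35 [220.9714 157.6571] down 0.0118 left -0.0024 ang -11.8
   line 1.322504 [ 0.9997  0.0231  0.0118 -0.0024]
0 green 22 [185.2727 147.5   ] down 0.0033 left 0.0590 ang 86.8
0 green 21 [191.8095 147.1429] down 0.0027 left 0.0486 ang 86.8
0 green 21 [198. 147.] down 0.0025 left 0.0387 ang 86.3
0 green 20 [202.35 159.4 ] down 0.0224 left 0.0329 ang 55.7
0 green 19 [197.1579 162.8421] down 0.0281 left 0.0416 ang 56.0
0 green 18 [211.8889 168.2778] down 0.0371 left 0.0182 ang 26.1
0 white 620 [225.2371 141.5887] down -0.0060 left -0.0049 ang -140.7
0 white 4 [225.25 172.  ] down 0.0433 left -0.0034 ang -4.5
1 red 29 [273.931  179.7586] down 0.0115 left -0.0019 ang -9.3
   line 2.8942893 [ 0.9987  0.0505  0.0115 -0.0019]
1 green 19 [236.6316 168.7895] down 0.0036 left 0.0589 ang 86.5
1 green 17 [242.5294 168.3529] down 0.0029 left 0.0488 ang 86.6
1 green 18 [248.5    168.2222] down 0.0027 left 0.0386 ang 86.0
1 green 16 [252.  179.5] down 0.0225 left 0.0328 ang 55.5
1 green 16 [247.  182.5] down 0.0278 left 0.0414 ang 56.1
1 green 17 [260.5882 187.8824] down 0.0375 left 0.0179 ang 25.5
1 white 519 [273.8324 162.4875] down -0.0072 left -0.0043 ang -149.2
```

```bash
cat > knob.py <<'E'
from h import *
np.set_printoptions(precision=3,suppress=True)
G=np.array([.467,.3195,.1235]);s,c=np.sin(np.radians(35)),np.cos(np.radians(35));n=np.array([-s,0,c])
q0=R.from_quat(quat(-n,[0,-1,0]));A=G+.007*n
def q(t): return (R.from_rotvec(-n*t)*q0).as_quat()
print(planner.inverse_kinematics(tcp(A,q(1.05)),q(1.05)))
robot.goto(tcp(A+.11*n,q(0)),q(0));effector.command_gripper(.045)
robot.move_linear(tcp(A,q(0)),.12);effector.command_gripper(0.,25);print('gap',telemetry.get_finger_gap(),telemetry.get_contact_force())
for t in [.125,.25,.375,.5,'p',.625,.75,.875,1.0,1.03]:
    if t=='p': robot.pause(.3);continue
    robot.goto(tcp(A,q(t)),q(t));print(t,np.array(telemetry.get_contact_force()),round(R.from_quat(telemetry.get_eef_rot()).as_matrix()[:,0]@np.array(telemetry.get_moment()),3))
robot.pause(.2)
effector.command_gripper(.045)
robot.move_linear(tcp(A+.12*n,q(1.03)),.15)
robot.goto(tcp(np.array([.40,.27,.18]),q(0),.36),q(0));p=wrist()
D=eyes.grab_frame('side');S=eyes.grab_frame('scene')
u,v=np.clip(proj(p,G).astype(int),70,312);cv2.imwrite('pics/fin.png',cv2.hconcat([cv2.resize(p['image'][v-70:v+70,u-70:u+70],(400,400)),cv2.resize(S['image'][100:384,150:450],(400,400))]))
for P in (S,D,p):
    for nm in ['beech_bar_mid','white_bar_mid','rail_handle','oil','can','jar']:
        for r in eyes.place_of(P,nm)[:1]:print(nm,round(r['p'],2),np.array(r['position']))
    print()
print(telemetry.get_t())
E
python3 knob.py
```

```text
[ 0.685 -0.198  2.236 -0.599  0.699 -2.591]
gap 0.014265738999721368 [-3.086 -5.49   4.474]
0.125 [-2.091 -4.661  3.702] -0.057
0.25 [-1.705 -6.128  4.249] 0.037Traceback (most recent call last):
  File "knob.py", line 11, in <module>
    robot.goto(tcp(A,q(t)),q(t));print(t,np.array(telemetry.get_contact_force()),round(R.from_quat(telemetry.get_eef_rot()).as_matrix()[:,0]@np.array(telemetry.get_moment()),3))
    ~~~~~~~~~~^^^^^^^^^^^^^^^^^^
rig.IKError: the arm cannot take that pose within its joint ranges
```

```bash
python3 - <<'E'
from h import *
np.set_printoptions(precision=3,suppress=True)
print(np.array(telemetry.get_joints()),telemetry.get_t(),np.array(telemetry.get_contact_force()))
G=np.array([.467,.3195,.1235]);s,c=np.sin(np.radians(35)),np.cos(np.radians(35));n=np.array([-s,0,c])
q0=R.from_quat(quat(-n,[0,-1,0]));A=G+.007*n
for fl in (0,np.pi):
  for t in [-.3,0,.25,.3,.375,.5,.75,1.0]:
    q=(R.from_rotvec(-n*(t+fl))*q0).as_quat();print(fl,t,planner.inverse_kinematics(tcp(A,q),q))
# tilt: lean n about e1/e2 small
for ax in ([0,1,0],[1,0,0]):
  for a in (-20,-10,10,20):
    r=R.from_rotvec(np.radians(a)*np.array(ax));q=(r*R.from_rotvec(-n*1.0)*q0).as_quat();print(ax,a,planner.inverse_kinematics(tcp(A,q),q))
E
```

```text
[ 0.684 -0.199  2.236 -0.601  0.703  2.892] 42.9333 [-1.705 -6.128  4.249]
0 -0.3 [ 0.685 -0.198  2.236 -0.599  0.699  2.342]
0 0 [ 0.685 -0.198  2.236 -0.599  0.699  2.642]
0 0.25 [ 0.685 -0.198  2.236 -0.599  0.699  2.892]
0 0.3 None
0 0.375 None
0 0.5 None
0 0.75 [ 0.685 -0.198  2.236 -0.599  0.699 -2.891]
0 1.0 [ 0.685 -0.198  2.236 -0.599  0.699 -2.641]
3.141592653589793 -0.3 [ 0.685 -0.198  2.236 -0.599  0.699 -0.8  ]
3.141592653589793 0 [ 0.685 -0.198  2.236 -0.599  0.699 -0.5  ]
3.141592653589793 0.25 [ 0.685 -0.198  2.236 -0.599  0.699 -0.25 ]
3.141592653589793 0.3 [ 0.685 -0.198  2.236 -0.599  0.699 -0.2  ]
3.141592653589793 0.375 [ 0.685 -0.198  2.236 -0.599  0.699 -0.125]
3.141592653589793 0.5 [ 0.685 -0.198  2.236 -0.599  0.699  0.   ]
3.141592653589793 0.75 [ 0.685 -0.198  2.236 -0.599  0.699  0.25 ]
3.141592653589793 1.0 [ 0.685 -0.198  2.236 -0.599  0.699  0.5  ]
[0, 1, 0] -20 [ 0.793 -0.192  2.363 -1.322  0.646 -1.923]
[0, 1, 0] -10 [ 0.741 -0.212  2.306 -0.936  0.635 -2.308]
[0, 1, 0] 10 [ 0.63  -0.158  2.157 -0.35   0.813 -2.883]
[0, 1, 0] 20 None
[1, 0, 0] -20 [ 0.805 -0.037  2.117 -0.811  0.993 -2.581]
[1, 0, 0] -10 [ 0.75  -0.121  2.176 -0.72   0.848 -2.594]
[1, 0, 0] 10 [ 0.612 -0.265  2.296 -0.42   0.551 -2.748]
[1, 0, 0] 20 None
```

The last joint's range blocked the turn, so I turn back to off, let go, take the half-turned grasp and turn from there.

```bash
python3 - <<'E'
s=open('knob.py').read()
a,b=s.split("print(planner"); b=b.split("for t in [")[1]
s=a+'''robot.goto(tcp(A,q(0)),q(0));effector.command_gripper(.045)
robot.move_linear(tcp(A+.05*n,q(0)),.15)
q0=R.from_quat(quat(-n,[0,1,0]))
robot.goto(tcp(A+.05*n,q(0)),q(0));print(np.array(telemetry.get_joints()))
robot.move_linear(tcp(A,q(0)),.12);effector.command_gripper(0.,25);print('gap',telemetry.get_finger_gap())
for t in ['''+b
open('knob2.py','w').write(s)
E
python3 knob2.py
```

```text
[ 0.728 -0.307  2.247 -0.559  0.803 -0.529]
gap 0.01394560556938893
0.125 [-3.086 -6.268  5.037] -0.021
0.25 [-3.319 -6.037  5.816] -0.063
0.375 [-2.839 -7.475  5.851] 0.063
0.5 [-4.318 -6.717  7.351] 0.195
0.625 [-5.012 -8.212  7.206] -0.098
0.75 [-6.219 -8.397  8.026] -0.11
0.875 [-6.771 -8.023  7.555] 0.075
1.0 [-6.868 -8.715  8.842] 0.11
1.03 [-7.556 -9.883  8.079] 0.005
beech_bar_mid 0.87 [ 0.642 -0.057  0.101]
white_bar_mid 0.69 [ 0.735 -0.295  0.002]
rail_handle 0.92 [ 0.568 -0.007  0.111]
oil 0.73 [ 0.735 -0.299  0.002]
can 0.62 [0.743 0.194 0.002]
jar 0.92 [ 0.704  0.33  -0.002]

beech_bar_mid 0.86 [ 0.255 -0.257  0.006]
white_bar_mid 0.57 [0.643 0.036 0.103]
rail_handle 0.63 [ 0.57  -0.006  0.112]
oil 0.59 [ 0.737 -0.297 -0.002]
can 0.61 [ 0.742  0.192 -0.004]
jar 0.73 [ 0.702  0.333 -0.001]

beech_bar_mid 0.56 [ 0.64  -0.053  0.098]
white_bar_mid 0.57 [0.638 0.034 0.101]
rail_handle 0.78 [ 0.57  -0.005  0.119]
oil 0.84 [ 0.732 -0.295 -0.001]
can 0.8 [ 0.742  0.194 -0.001]

54.8167
```

View pics/fin.png

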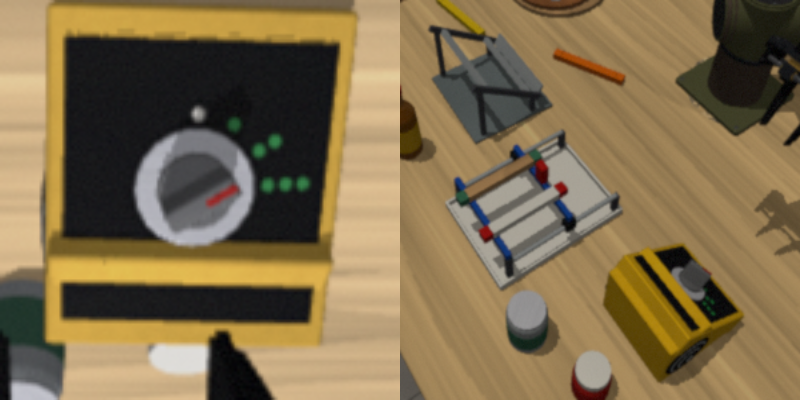

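The left picture (upside-down wrist view) shows the pointer line from (207,205) to (238,187), about 60° from the white-dot direction, which is the two-dot mark. On the right, both bars lie across the rails. The arm is clear.

```bash
python3 -c "
from h import *
print(telemetry.get_eef_pos(),telemetry.get_contact_force());robot.close_job();print(telemetry.get_t())"
```

```text
[0.19350325 0.26999037 0.47492493] [-0.84076501  0.30479921 -0.18113065]
the job is handed in; nothing more can be done
the job is handed in; nothing more can be done
```

I handed the job in at about 55 s of the 72 s allowed. No verdict was reported, so what follows rests on my own last checks.

- **Near rail:** pushed in until the force rose to 16 N, well above the roughly 4 N of friction, so I took it to be at its stop. Afterwards the handle read x ≈ 0.568–0.570 in all three cameras.
- **Bars:** both were lowered until the contact force rose, then released. Relative to my rack origin estimate (0.640, −0.008), their centres lie within about 3 mm of midway. Heights read 0.098–0.103 m, and the bars are about 90 mm apart and look straight and level.
- **Knob:** turned click by click from off. The pointer reads about 60° (1.04 rad), at the two-dot mark.
- **Bystanders:** the oil bottle, the can and the jar read within about 4 mm of where they started.

**What went wrong or disagreed:**
- **First knob grasp:** it ran into the last joint's range at about 0.25 rad. I turned the knob back to off, released it and regrasped half a turn round.
- **Detector mistakes:** in the final checks the scene camera reported the white bar at the oil bottle, and the side camera reported the orange look-alike as the beech bar. The other views and the picture contradict both.

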